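# Ease the mixing spoon out from under the hood and hold it over the jug

## Robot

A 6-joint arm with a two-finger parallel gripper is mounted at the origin on the work surface. World frame = base frame: x ahead of the robot, y to its left, z up, the work surface at z = 0. Lengths are in mm, angles in rad, forces in N, time in s.
With the tool pointing down it reaches from about 325 to 1000 mm from the base axis. Payload 5.1 kg.
Tool frame: the origin (TCP) lies at the centre of the arm's flange, where the gripper is bolted on; the fingertips stand 173 mm ahead of it and the grasp point (between the pads) lies 155 mm ahead of it (bot.tcp_to_grasp is the distance from the TCP to the grasp point, in mm); z points along the fingers, y is the direction in which the jaws open and shut (so a half turn about z gives the same grasp; the last joint's range is limited). The gripper opens to 85 mm and grips with 20 to 120 N. Pads are 22 mm wide; open, the fingers measure 114 mm over their backs; the gripper's body (76 mm by 85 mm) begins 54 mm behind the grasp point. The pads swing forward as they close: fully open they stand 13 mm farther back than shut.
Start: joints at [-1.194, 0.124, 1.65, -0, 1.367, -0.083], TCP at [288.418, -582.496, 404.722] pointing down, gripper open.
Joint ranges: [-2.61, 2.61], [-1.02, 2.33], [0.03, 2.71], [-1.35, 4.49], [0.32, 2.68], [-2.91, 2.91]. Speed limits (rad/s): [2.57, 2.57, 3.14, 3.14, 3.14, 3.14].

## Interface

Orientations are given as a unit quaternion [x, y, z, w].
In Python, from workcell import bot, imaging gives the robot as it stands. The module is installed in compiled form; this text tells all that it offers.
- The arm moves only by the tool drive_tool, never from a script. Its argument "moves" is a list of rows, each a list of 5 numbers: the finger opening in m, from 0 to 0.0854, then the shift along the tool's x, y, z in m, then the turn about the tool's z in rad. In form: [[jaw, tx, ty, tz, yaw], ...]. A call has 1 to 5 rows; each row shifts and turns the commanded pose from where the row before left it, along the tool's axes as they then stand; what a row does not reach is not made up. A row lasts 1/12 s, in which the tool goes at most 41.7 mm and 7.16 degrees, less where a joint would pass 70% of its speed; a pose out of reach is approached as far as the arm can. A call is refused whole if a number of a shift passes 0.0417 or a number of a turn 0.125, either way. A call with a gripper value outside its range is refused whole. The fingers move at their own pace and stop on an object; the grip force is fixed at half the most. Time passes only in rows, so rows that do not move let the fingers close. It gives the time, the measured TCP pose, the force and the opening at its end, in the units of the state.
- bot.read_state(): the state, without advancing time (a new reading comes with each control period).
- imaging.read_camera(name): name is "scene" or "top" or "wrist"; returns the picture (420x560x3 uint8, red, green, blue); there is no depth.
- imaging.camera_model(name): a dict with "intrinsics" (3x3 intrinsics, pixels), "rvec" (rotation vector, rad) and "tvec" (3), from world to camera coordinates, as OpenCV has them; the wrist camera has in their place "tool_from_camera" (4x4, takes a point from camera to tool coordinates, whose origin is the TCP and whose axes are the flange's). Camera axes: x right, y down, z forward; pixel columns grow to the right and rows downward; lengths in mm; the calibration is good to about 2 mm. A picture is of the moment at which its call begins: read the wrist's pose just before it. camera_model takes no time and is no camera call.
- bot.hand_in(): hands the job in, once; it reports no verdict.
The state is a dict: "t": time; "joints": joint angles; "dq": joint speeds; "tau": joint torques, N m; "eef_pos": TCP position; "tcp_rot": TCP orientation; "force": force on the tool from outside, world axes, zero at the start; "moment": the same for the moment, N m; "finger_gap": finger opening in mm.
Only numpy, scipy, OpenCV 4.12 (cv2) and the standard library are available. Lean on these libraries where they do the work, as an engineer would, in place of code of your own. Each camera call takes 0.05 s, during which the arm holds its last target.

## Task

Take hold of the long wooden mixing spoon by the handle, tilt it so that its handle end rises over the rim of the hooded utensil box, and draw it out through the open half without dragging the box or disturbing the teaspoons. Bring it to the tray and finish while still holding it: roughly level, with its bowl a few centimetres above the middle of the jug's mouth, touching nothing but the gripper, ready to stir. Leave everything else standing where it is.

Things in the scene. Friction and masses are not known exactly. Their poses are not given: they have to be found in the camera images.
- box: Stainless utensil box with a fixed half hood, 330 x 270 mm, 68 mm high, loose on the counter, 2.2 kg. Origin: centre of its underside; x axis along its length (hood to +x), z up. Inner floor 6 mm above the origin; inner space x -155 to +155, y -125 to +125 mm; walls 4 mm; a rolled rim reaches out to x = -165 mm, top at 68 mm. Open to above from x = -155 to +16 mm.
- box_opening (a point): Middle of the box's open half, level with its rim: 70 mm towards -x from the box's centre and 68 mm up; axes as the box.
- hood_edge (a point): Middle of the hood's front edge, on its underside: 16 mm towards +x from the box's centre, 60 mm up (54 mm over the inner floor); axes as the box. The edge is a hem 8 mm thick; behind it the hood is a 4 mm plate, underside 64 mm up, that reaches to the far wall.
- mix: The long wooden mixing spoon, 285 mm long, about 75 g, lying flat on the box's floor roughly along the box's length in one of three lanes (the middle or 52 mm to either side), its bowl under the hood and its handle in the open half. Origin: middle of its length, on its underside; x axis along it towards the bowl, z up.
- mix_centre (a point): Middle of the mixing spoon's length, half-way up the handle (8 mm above its underside); x towards the bowl. The handle is a straight bar 16 mm wide and 16 mm thick (14 by 14 mm in the bowl half); it is well gripped across its width 70 mm from here towards the handle end, in the middle of the box's opening.
- mix_bowl (a point): Centre of the mixing spoon's round bowl (48 mm across, 16 mm high, same flat underside as the handle), half-way up it, 118.5 mm from the spoon's middle. The spoon ends 24 mm beyond it.
- mix_end (a point): Free end of the mixing spoon's handle, half-way up it, 142.5 mm from the spoon's middle.
- jug: Stainless jug standing on the tray, 160 mm high, 106 mm across at its belly, mouth 93 mm across inside, bar handle standing 88 mm out towards its +y. Empty, 0.45 kg. Origin: centre of its underside.
- jug_mouth (a point): Centre of the jug's mouth at the height of its rim, 160 mm above its underside; z up.
- tray: Round silver-toned serving tray, 358 mm across, floor 4 mm thick, rim 14 mm high, loose. Origin: centre of its underside. It carries the jug, the canister and three glasses in a ring 105 mm from its centre.
- canister: Sugar canister with a screw-top lid, 92 mm across, 120 mm high, on the tray. Origin: centre of its underside.
- glass_1: Tumbler, 69 mm across, 115 mm high, on the tray. Origin: centre of its underside.
- glass_2: Tumbler, 69 mm across, 115 mm high, on the tray. Origin: centre of its underside.
- glass_3: Tumbler, 69 mm across, 115 mm high, on the tray. Origin: centre of its underside.
- teaspoon_a: Stainless teaspoon, 145 mm long, in one of the other lanes of the box. Bowl (33 mm across, 8 mm high) to +x, under the hood; handle 10 mm wide, 4 mm thick. Origin: middle of its length, on its underside.
- teaspoon_b: The other stainless teaspoon, same as teaspoon_a, in the remaining lane.
- salt: Small glass jar with a steel cap, 44 mm across, 95 mm high, between the box and the tray. Origin: centre of its underside.
Things that resemble listed ones, but are neither listed nor needed, are in the scene too. Leave any orange, pink or yellow look-alike of the jug alone.

How it is judged:
By the outcome, as a careful person would: the job done as asked, in the order asked, and still so for the second after the job is handed in, while the arm keeps its last pose, push and grip.
It also fails if it takes over 43 s, if anything falls off the work surface, if the arm or the gripper's body presses on something with over 40 N, if the wrist force passes 120 N, or if a joint passes its speed limit or range.

## Working session

There is one attempt and no reset: what is moved stays moved. The work goes in short steps, Python scripts to look and compute and a tool call to move; the robot and the scene stay as the last step left them, time stands still between calls to the robot, and variables do not carry over. Pictures are saved under pics/ and viewed, and the job is handed in when it is done.

Besides the shell and the picture viewer there is one more tool, called after ">>>" by a JSON object that holds its "name" and its "arguments". drive_tool: Moves the arm, as the interface text tells. Its arguments: {"type":"object","properties":{"moves":{"type":"array"}},"required":["moves"]}

```bash
mkdir -p pics; ls; python3 - <<'E'
from workcell import bot, imaging
import cv2,numpy as np
s=bot.read_state();print({k:np.round(v,3).tolist() for k,v in s.items()})
for n in ["scene","top","wrist"]:
    im=imaging.read_camera(n);cv2.imwrite(f"pics/{n}0.png",im[:,:,::-1]);print(n,imaging.camera_model(n))
E
```

```text
pics
{'t': 0.0, 'joints': [-1.194, 0.125, 1.652, 0.0, 1.367, -0.083], 'dq': [-0.001, 0.002, -0.0, -0.001, -0.0, 0.0], 'tau': [-0.001, -42.362, -36.545, -0.0, 0.007, -0.0], 'eef_pos': [288.32, -582.277, 403.45], 'tcp_rot': [0.974, 0.228, -0.0, -0.001], 'force': [-0.413, -0.008, 0.287], 'moment': [0.0, -0.017, 0.002], 'finger_gap': 85.222}
scene {'intrinsics': array([[466.75863849,   0.        , 286.15367195],
       [  0.        , 466.75863849, 210.52338146],
       [  0.        ,   0.        ,   1.        ]]), 'rvec': array([ 0.96681841,  2.64810056, -0.80965258]), 'tvec': array([ 442.05236652,  -87.88370483, 1560.97493411])}
top {'intrinsics': array([[461.34947225,   0.        , 288.87275242],
       [  0.        , 461.34947225, 206.38997152],
       [  0.        ,   0.        ,   1.        ]]), 'rvec': array([ 2.15194049, -2.11432362,  0.18552991]), 'tvec': array([-129.05313979,  480.66946305, 1587.55289282])}
wrist {'intrinsics': array([[347.88505942,   0.        , 279.91087439],
       [  0.        , 347.88505942, 211.06098522],
       [  0.        ,   0.        ,   1.        ]]), 'tool_from_camera': array([[ 5.80713031e-04, -9.45825025e-01, -3.24676277e-01,
         8.42038997e+01],
       [ 9.99999668e-01,  7.34891706e-04, -3.52246643e-04,
         1.78538844e-01],
       [ 5.71765593e-04, -3.24675964e-01,  9.45825138e-01,
         3.15090023e+01],
       [ 0.00000000e+00,  0.00000000e+00,  0.00000000e+00,
         1.00000000e+00]])}
```

View pics/scene0.png

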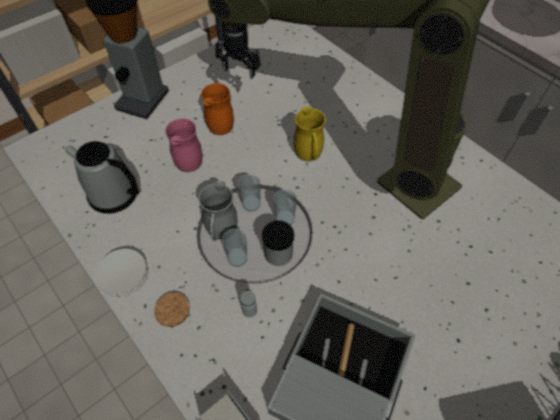

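View pics/top0.png

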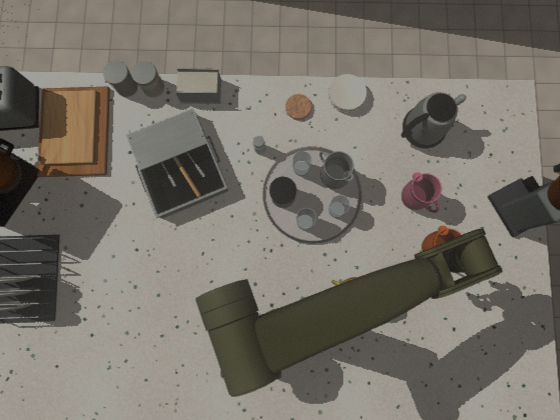

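View pics/wrist0.png

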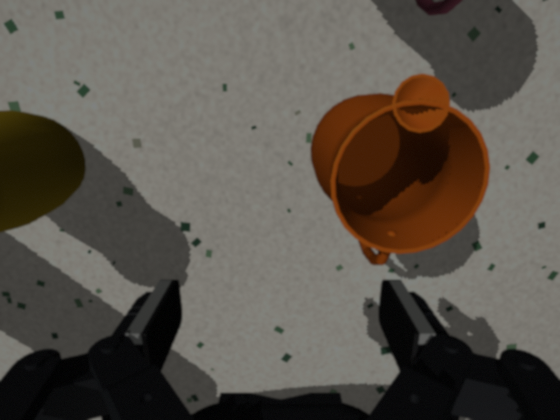

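The long spoon lies in the middle lane, with its handle at about (187,177) in the top view. The box's hood points up-left. The jug is at about (337,168) on the tray. Next I'll zoom in and measure.

```bash
cat > h.py <<'E'
import cv2,numpy as np
from workcell import bot, imaging
def cast(name,px,z,im=None):
    m=imaging.camera_model(name);K=np.array(m['intrinsics'])
    if name=='wrist':
        s=bot.read_state();from scipy.spatial.transform import Rotation as Rr
        T=np.eye(4);T[:3,:3]=Rr.from_quat(s['tcp_rot']).as_matrix();T[:3,3]=s['eef_pos']
        W=T@np.array(m['tool_from_camera']);C=W[:3,3];Rw=W[:3,:3]
    else:
        R=cv2.Rodrigues(np.array(m['rvec']))[0];C=-R.T@np.array(m['tvec']);Rw=R.T
    d=Rw@np.linalg.inv(K)@np.array([px[0],px[1],1.])
    return C+d*(z-C[2])/d[2]
def cast2(a,pa,b,pb):
    P=[]
    A0,A1=cast(a,pa,0),cast(a,pa,100);B0,B1=cast(b,pb,0),cast(b,pb,100)
    u=A1-A0;v=B1-B0
    s=np.linalg.lstsq(np.c_[u,-v],B0-A0,rcond=None)[0]
    p=A0+s[0]*u;q=B0+s[1]*v
    return (p+q)/2,np.linalg.norm(p-q)
def proj(name,P):
    m=imaging.camera_model(name)
    return cv2.projectPoints(np.array(P,float).reshape(-1,3),np.array(m['rvec']),np.array(m['tvec']),np.array(m['intrinsics']),None)[0].reshape(-1,2)
def zoom(src,dst,x0,y0,x1,y1,k):
    im=cv2.imread(src)[y0:y1,x0:x1];cv2.imwrite(dst,cv2.resize(im,None,fx=k,fy=k,interpolation=cv2.INTER_CUBIC))
E
python3 - <<'E'
from h import *
zoom('pics/top0.png','pics/topbox.png',110,90,250,230,4)
zoom('pics/top0.png','pics/toptray.png',240,130,370,250,4)
zoom('pics/scene0.png','pics/scbox.png',260,280,420,420,4)
zoom('pics/scene0.png','pics/sctray.png',190,160,320,290,4)
for n in ['top','scene']:
    im=cv2.imread(f'pics/{n}0.png');h=cv2.cvtColor(im,cv2.COLOR_BGR2HSV)
    m=cv2.inRange(h,(5,90,60),(22,255,255))
    c=cv2.findContours(m,cv2.RETR_EXTERNAL,cv2.CHAIN_APPROX_SIMPLE)[0]
    for k in c:
        if cv2.contourArea(k)>40: print(n,cv2.minAreaRect(k),cv2.contourArea(k))
E
```

```text
top ((438.3814697265625, 235.60824584960938), (16.4486083984375, 41.62919235229492), 66.03751373291016) 398.0
top ((186.23077392578125, 176.3461456298828), (45.76276397705078, 4.437601566314697), 56.30992889404297) 129.5
top ((298.1470947265625, 106.08821868896484), (23.525955200195312, 24.011028289794922), 75.96376037597656) 439.0
top ((72.77122497558594, 131.490478515625), (68.7736587524414, 91.75372314453125), 2.385944128036499) 5765.0
scene ((346.2188415527344, 349.3355712890625), (6.84984827041626, 52.37816619873047), 11.888657569885254) 288.0
scene ((171.75001525878906, 309.2500305175781), (31.11269760131836, 36.06244659423828), 45.0) 858.5
scene ((9.399999618530273, 128.30001831054688), (13.416406631469727, 27.280027389526367), 63.43495178222656) 288.5
scene ((217.4337921142578, 108.2472915649414), (52.61137390136719, 28.957054138183594), 81.02737426757812) 1269.0
scene ((212.4706268310547, 31.882360458374023), (11.64171028137207, 5.820854663848877), 75.96376037597656) 49.0
scene ((63.94220733642578, 68.53583526611328), (90.12368774414062, 108.464599609375), 58.20108413696289) 4323.0
scene ((174.0, 19.5), (39.0, 74.0), 90.0) 1869.5
scene ((17.5, 6.5), (13.0, 35.0), 90.0) 222.5
```

View pics/topbox.png

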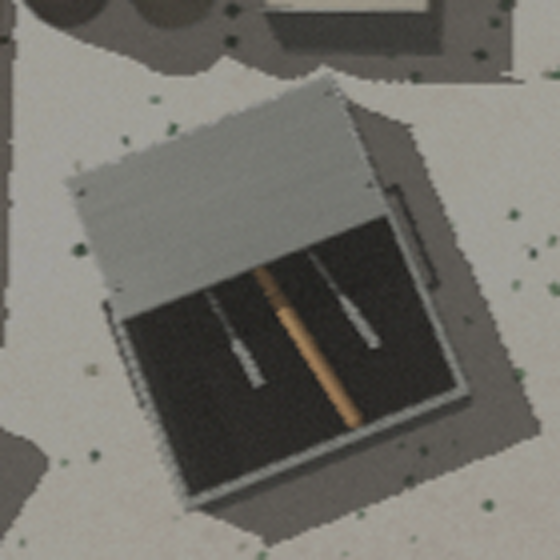

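View pics/toptray.png

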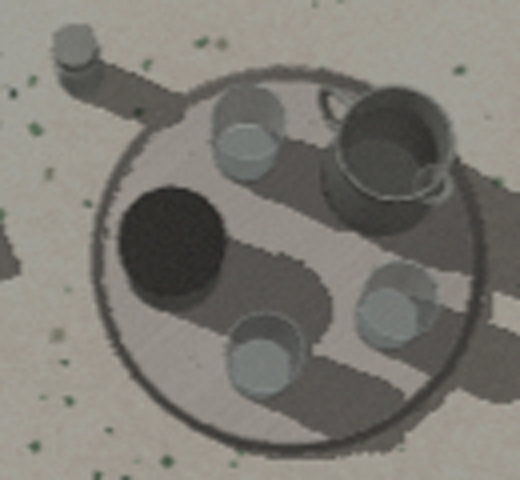

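View pics/scbox.png

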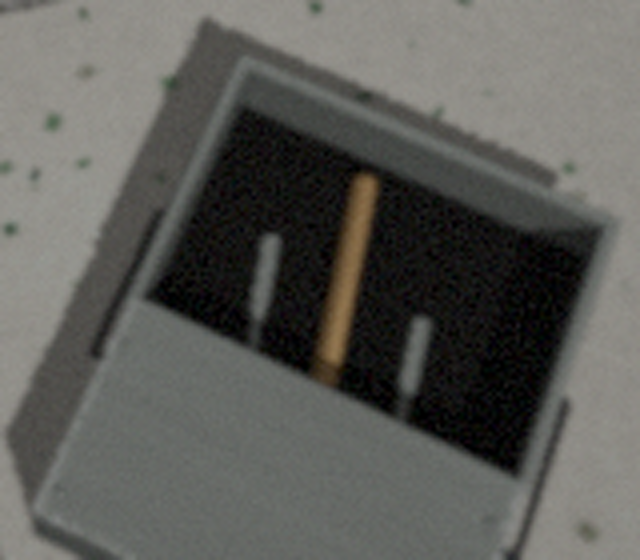

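View pics/sctray.png

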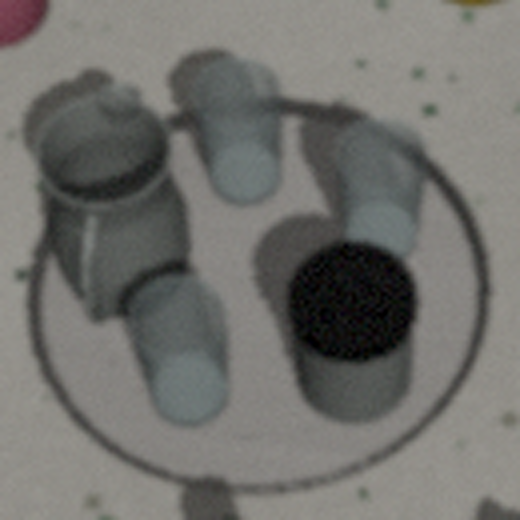

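```bash
python3 - <<'E'
from h import *
def o(zx,zy,x0,y0,k=4): return (x0+(zx+.5)/k-.5,y0+(zy+.5)/k-.5)
tb=lambda a,b:o(a,b,110,90); sb=lambda a,b:o(a,b,260,280); tt=lambda a,b:o(a,b,240,130); st=lambda a,b:o(a,b,190,160)
r=np.round
for n,p in dict(rimR=(466,390),rimL=(190,503),hoodL=(122,318),hoodR=(388,214),backL=(68,182),backR=(325,72)).items(): print(n,r(cast('top',tb(*p),68)))
for n,p in dict(rimL=(245,62),rimR=(614,222)).items(): print('scene',n,r(cast('scene',sb(*p),68)))
for n,p in dict(end=(357,424),neck=(283,308),hood=(260,268)).items(): print(n,r(cast('top',tb(*p),20),1))
for n,p in dict(end=(368,177),neck=(333,360),hood=(325,382)).items(): print('sc',n,r(cast('scene',sb(*p),20),1))
for n,p in dict(a_end=(258,384),b_end=(374,345)).items(): print(n,r(cast('top',tb(*p),10)))
# jug mouth ellipses
print('jug top',r(cast('top',tt(393,143),164)),'scene',r(cast('scene',st(104,147),164)))
print(cast2('top',tt(393,143),'scene',st(104,147)))
print('tray',r(cast('top',tt(291,262),14)))
print('can',r(cast('top',tt(172,241),124)),'salt',r(cast('top',tt(75,46),95)))
E
```

```text
rimR [543. 100.  68.]
rimL [439. 334.  68.]
hoodL [602. 405.  68.]
hoodR [701. 176.  68.]
backL [725. 462.  68.]
backR [833. 239.  68.]
scene rimL [544. 103.  68.]
scene rimR [437. 338.  68.]
end [520.  203.1  20. ]
neck [625.9 275.6  20. ]
hood [663.  298.7  20. ]
sc end [520.2 205.2  20. ]
sc neck [623.4 277.5  20. ]
sc hood [636.9 284.1  20. ]
a_end [557. 297.  10.]
b_end [595. 193.  10.]
jug top [ 603. -280.  164.] scene [ 602. -284.  164.]
(array([ 602.57964154, -280.99573216,  167.35458253]), np.float64(2.6121474174171984))
tray [ 530. -205.   14.]
can [525. -98. 124.] salt [703. -10.  95.]
```

Two measurements agree:
- **Box:** centre about (641,286), yaw about 24°.
- **Spoon:** axis at 34°, handle end about (520,204), so the grasp point is about (580,245).
- **Jug mouth:** about (603,-281), z 164.

I'll start travelling with the jaws partly closed.

>>> {"name": "drive_tool", "arguments": {"moves": [[0.045,0,0,0,-0.069],[0.045,0,0,0,-0.069],[0.045,0.032,-0.0236,0,0],[0.045,0.032,-0.0236,0,0],[0.045,0.032,-0.0236,0,0]]}}

```text
t: 0.57
eef_pos: [327.9, -468.9, 403.8]
tcp_rot: [0.956, 0.294, -0.0, -0.001]
force: [1.2, 0.9, -0.2]
finger_gap: 44.8
```

>>> {"name": "drive_tool", "arguments": {"moves": [[0.045,0.032,-0.0236,0,0],[0.045,0.032,-0.0236,0,0],[0.045,0.032,-0.0236,0,0],[0.045,0.032,-0.0236,0,0],[0.045,0.032,-0.0236,0,0]]}}

```text
t: 0.98
eef_pos: [393.8, -280.4, 404.5]
tcp_rot: [0.956, 0.294, 0.0, -0.0]
force: [0.4, 0.3, -0.4]
finger_gap: 45.1
```

>>> {"name": "drive_tool", "arguments": {"moves": [[0.045,0.032,-0.0236,0,0],[0.045,0.032,-0.0236,0,0],[0.045,0.032,-0.0236,0,0],[0.045,0.032,-0.0236,0,0],[0.045,0.032,-0.0236,0,0]]}}

```text
t: 1.4
eef_pos: [459.6, -92.8, 404.6]
tcp_rot: [0.956, 0.294, 0.0, 0.0]
force: [1.4, -0.5, -0.2]
finger_gap: 45.0
```

>>> {"name": "drive_tool", "arguments": {"moves": [[0.045,0.032,-0.0236,0,0],[0.045,0.032,-0.0236,0,0],[0.045,0.032,-0.0236,0,0],[0.045,0.032,-0.0236,0,0],[0.045,0,0,0,0]]}}

```text
t: 1.82
eef_pos: [513.0, 60.4, 404.5]
tcp_rot: [0.955, 0.298, 0.0, -0.001]
force: [-0.4, 0.1, 0.1]
finger_gap: 45.3
```

>>> {"name": "drive_tool", "arguments": {"moves": [[0.045,0.032,-0.023,0,0],[0.045,0.032,-0.023,0,0],[0.045,0.032,-0.023,0,0],[0.045,0.032,-0.023,0,0],[0.045,0.032,-0.023,0,0]]}}

```text
t: 2.23
eef_pos: [580.1, 242.0, 404.3]
tcp_rot: [0.956, 0.294, -0.0, 0.0]
force: [0.5, -1.0, -0.3]
finger_gap: 45.1
```

>>> {"name": "drive_tool", "arguments": {"moves": [[0.045,0,0,0.03,0],[0.045,0,0,0.03,0],[0.045,0,0,0,0],[0.045,0,0,0,0]]}}

```text
t: 2.57
eef_pos: [579.1, 240.1, 342.1]
tcp_rot: [0.956, 0.294, -0.003, 0.0]
force: [-0.5, 0.1, 0.2]
finger_gap: 44.9
```

```bash
python3 - <<'E'
from h import *
s=bot.read_state();print(s['eef_pos'],s['tcp_rot'],s['joints'])
im=imaging.read_camera('wrist');cv2.imwrite('pics/w1.png',im[:,:,::-1])
h=cv2.cvtColor(im,cv2.COLOR_RGB2HSV);m=cv2.inRange(h,(5,90,60),(22,255,255))
c=max(cv2.findContours(m,0,2)[0],key=cv2.contourArea);print(cv2.minAreaRect(c))
b=cv2.boxPoints(cv2.minAreaRect(c))
for p in b: print(p,np.round(cast('wrist',p,22),1))
E
```

```text
[579.10207372 240.09064135 342.12611382] [ 9.55655331e-01  2.94473647e-01 -2.85608337e-03  4.41274829e-05] [ 3.07423180e-01  1.20790702e-01  1.76117734e+00 -4.15224937e-05
  1.26533733e+00  1.28042020e+00]
((277.0, 172.0), (182.0, 20.0), 90.0)
[267.  81.] [649.9 300.   22. ]
[287.  81.] [658.8 287.1  22. ]
[287. 263.] [527.9 196.6  22. ]
[267. 263.] [517.3 212.   22. ]
```

View pics/w1.png

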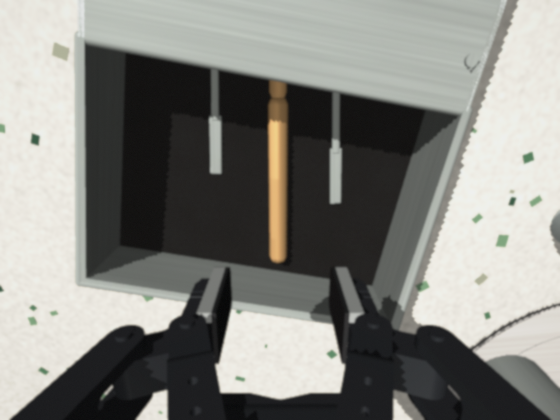

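The wrist view shows the spoon aligned with the tool's x axis, running from (277,81) to (277,263). Teaspoon handles sit on both sides at columns 215 and 335, clear of the fingers. Now I'll lower the gripper.

>>> {"name": "drive_tool", "arguments": {"moves": [[0.045,0.0055,-0.002,0.035,0],[0.045,0,0,0.035,0],[0.045,0,0,0.035,0],[0.045,0,0,0.025,0],[0.045,0,0,0,0]]}}

```text
t: 3.03
eef_pos: [581.7, 243.9, 210.8]
tcp_rot: [0.956, 0.294, -0.004, 0.0]
force: [-1.5, -1.1, -0.3]
finger_gap: 45.2
```

>>> {"name": "drive_tool", "arguments": {"moves": [[0.045,0,0,0.01,0],[0.045,0,0,0.01,0],[0.045,0,0,0.005,0],[0.045,0,0,0,0]]}}

```text
t: 3.37
eef_pos: [583.5, 245.1, 190.2]
tcp_rot: [0.956, 0.294, 0.0, -0.0]
force: [-0.5, -0.0, 0.1]
finger_gap: 44.8
```

>>> {"name": "drive_tool", "arguments": {"moves": [[0.045,0,0,0.003,0],[0.045,0,0,0,0],[0.045,0,0,0,0]]}}

```text
t: 3.62
eef_pos: [583.5, 245.3, 187.4]
tcp_rot: [0.956, 0.295, 0.0, -0.0]
force: [0.1, 0.2, -0.6]
finger_gap: 45.0
```

>>> {"name": "drive_tool", "arguments": {"moves": [[0.045,-0.001,0,0.006,0],[0.045,0,0,0,0],[0.045,0,0,0,0]]}}

```text
t: 3.87
eef_pos: [582.1, 244.5, 180.2]
tcp_rot: [0.956, 0.294, -0.001, -0.0]
force: [-0.3, -0.2, -0.2]
finger_gap: 45.3
```

```bash
python3 - <<'E'
from h import *
im=imaging.read_camera('wrist');cv2.imwrite('pics/w2.png',im[:,:,::-1])
im=imaging.read_camera('scene');cv2.imwrite('pics/s2.png',im[:,:,::-1]);zoom('pics/s2.png','pics/s2z.png',260,260,420,420,3)
print(bot.read_state()['eef_pos'])
E
```

```text
[582.33437252 244.62574796 180.60629941]
```

View pics/w2.png

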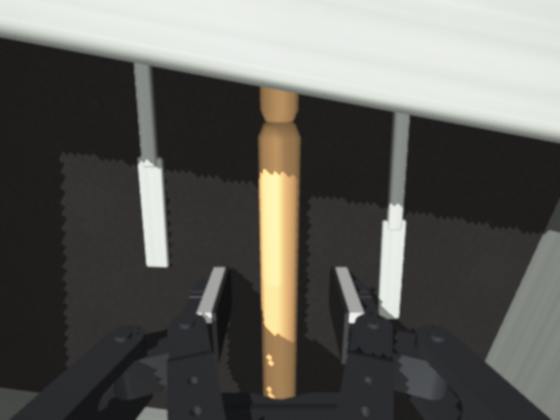

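View pics/s2z.png

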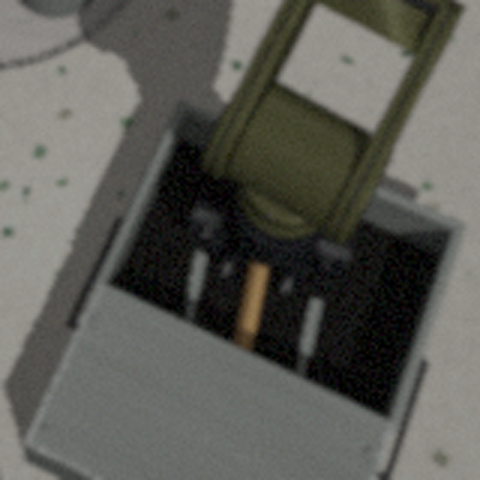

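The fingers straddle the handle centrally: the handle is at column 279, and the fingers are at about 210 and 345. Both teaspoons are clear. I'll close the jaws.

>>> {"name": "drive_tool", "arguments": {"moves": [[0.01,0,0,0,0],[0.005,0,0,0,0],[0.0,0,0,0,0],[0.0,0,0,0,0],[0.0,0,0,0,0]]}}

```text
t: 4.38
eef_pos: [582.6, 244.7, 181.1]
tcp_rot: [0.956, 0.294, 0.0, -0.0]
force: [0.5, -0.4, 1.8]
finger_gap: 14.4
```

>>> {"name": "drive_tool", "arguments": {"moves": [[0.0,0,0,-0.01,0],[0.0,0,0,-0.01,0],[0.0,0,0,-0.01,0],[0.0,0,0,0,0],[0.0,0,0,0,0]]}}

```text
t: 4.8
eef_pos: [582.9, 244.7, 212.4]
tcp_rot: [0.956, 0.294, 0.001, -0.0]
force: [-0.3, -0.4, -1.2]
finger_gap: 14.1
```

```bash
python3 - <<'E'
from h import *
im=imaging.read_camera('wrist');cv2.imwrite('pics/w3.png',im[:,:,::-1])
im=imaging.read_camera('scene');cv2.imwrite('pics/s3.png',im[:,:,::-1]);zoom('pics/s3.png','pics/s3z.png',260,260,420,420,3)
s=bot.read_state();print(s['eef_pos'],s['force'],s['moment'])
E
```

```text
[582.24220147 244.54088433 210.74164486] [ 0.61215865 -0.57183401 -1.75237451] [-0.04311111  0.10888725 -0.00172601]
```

View pics/w3.png

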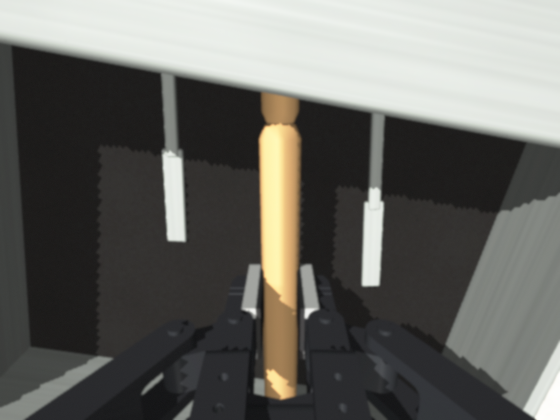

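View pics/s3z.png

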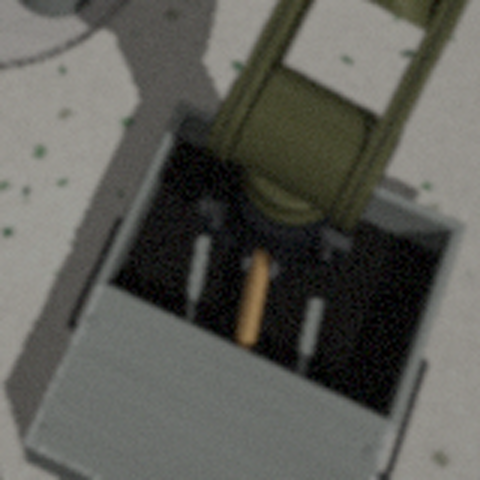

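>>> {"name": "drive_tool", "arguments": {"moves": [[0.0,0,0,-0.004,0],[0.0,0,0,-0.004,0],[0.0,0,0,0,0],[0.0,0,0,0,0]]}}

```text
t: 5.23
eef_pos: [582.6, 244.6, 219.1]
tcp_rot: [0.956, 0.294, 0.0, 0.0]
force: [-0.4, -0.2, -0.3]
finger_gap: 14.6
```

>>> {"name": "drive_tool", "arguments": {"moves": [[0.0,0,0,-0.004,0],[0.0,0,0,0,0],[0.0,0,0,0,0]]}}

```text
t: 5.48
eef_pos: [582.0, 244.5, 222.1]
tcp_rot: [0.956, 0.295, -0.001, 0.0]
force: [-0.4, 0.8, -3.5]
finger_gap: 14.2
```

>>> {"name": "drive_tool", "arguments": {"moves": [[0.0,0,0,-0.004,0],[0.0,0,0,0,0],[0.0,0,0,0,0]]}}

```text
t: 5.73
eef_pos: [581.7, 244.4, 225.6]
tcp_rot: [0.956, 0.295, -0.002, 0.0]
force: [-0.7, -0.0, -6.7]
finger_gap: 14.3
```

>>> {"name": "drive_tool", "arguments": {"moves": [[0.0,0,0,-0.004,0],[0.0,0,0,0,0],[0.0,0,0,0,0]]}}

```text
t: 5.98
eef_pos: [581.9, 244.5, 230.4]
tcp_rot: [0.956, 0.295, -0.001, 0.0]
force: [-2.1, -0.9, -5.8]
finger_gap: 14.3
```

>>> {"name": "drive_tool", "arguments": {"moves": [[0.0,0,0,-0.003,0],[0.0,0,0,0,0],[0.0,0,0,0,0]]}}

```text
t: 6.23
eef_pos: [582.3, 244.6, 233.9]
tcp_rot: [0.956, 0.295, -0.0, -0.0]
force: [-2.1, -0.6, -6.0]
finger_gap: 14.3
```

```bash
python3 - <<'E'
from h import *
im=imaging.read_camera('wrist');cv2.imwrite('pics/w4.png',im[:,:,::-1])
im=imaging.read_camera('scene');cv2.imwrite('pics/s4.png',im[:,:,::-1]);zoom('pics/s4.png','pics/s4z.png',260,260,420,420,3)
s=bot.read_state();print(s['eef_pos'],s['force'],s['moment'])
E
```

```text
[582.32888175 244.60613638 233.86821013] [-3.23002297 -1.07505691 -4.72645455] [-0.42310099  0.90153463  0.09837134]
```

View pics/w4.png

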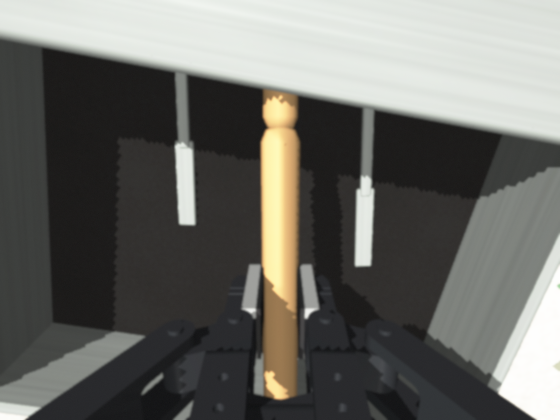

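View pics/s4z.png

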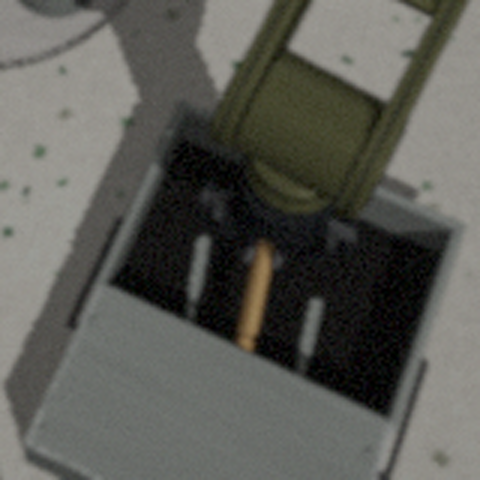

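The force levelled off at about 6 N while the gripper kept rising, so the spoon is pivoting in the pads against the hood edge. The box and teaspoons haven't moved. I'll continue to about 14° of tilt.

>>> {"name": "drive_tool", "arguments": {"moves": [[0.0,0,0,-0.003,0],[0.0,0,0,-0.003,0],[0.0,0,0,0,0],[0.0,0,0,0,0]]}}

```text
t: 6.67
eef_pos: [582.5, 244.7, 240.3]
tcp_rot: [0.956, 0.294, 0.0, -0.0]
force: [-2.2, -0.9, -4.2]
finger_gap: 14.2
```

>>> {"name": "drive_tool", "arguments": {"moves": [[0.0,0,0,-0.003,0],[0.0,0,0,-0.001,0],[0.0,0,0,0,0],[0.0,0,0,0,0]]}}

```text
t: 7.0
eef_pos: [582.4, 244.4, 243.9]
tcp_rot: [0.956, 0.294, -0.0, 0.0]
force: [-1.7, -1.3, -4.4]
finger_gap: 14.4
```

>>> {"name": "drive_tool", "arguments": {"moves": [[0.0,0,0,0.003,0],[0.0,0,0,0.003,0],[0.0,0,0,0,0],[0.0,0,0,0,0]]}}

```text
t: 7.33
eef_pos: [583.1, 244.9, 238.7]
tcp_rot: [0.956, 0.294, 0.002, -0.0]
force: [0.6, 0.2, -1.8]
finger_gap: 14.5
```

```bash
python3 - <<'E'
from h import *
im=imaging.read_camera('wrist');cv2.imwrite('pics/w5.png',im[:,:,::-1])
im=imaging.read_camera('scene');cv2.imwrite('pics/s5.png',im[:,:,::-1]);zoom('pics/s5.png','pics/s5z.png',260,260,420,420,3)
s=bot.read_state();print(s['eef_pos'],s['force'],s['moment'])
E
```

```text
[582.92934529 244.84368773 238.59724761] [-0.27525597 -0.57571286 -1.73898681] [-0.06773929  0.11637011  0.02557349]
```

View pics/w5.png

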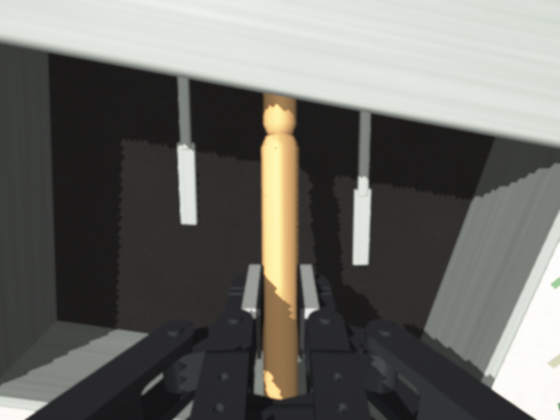

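View pics/s5z.png

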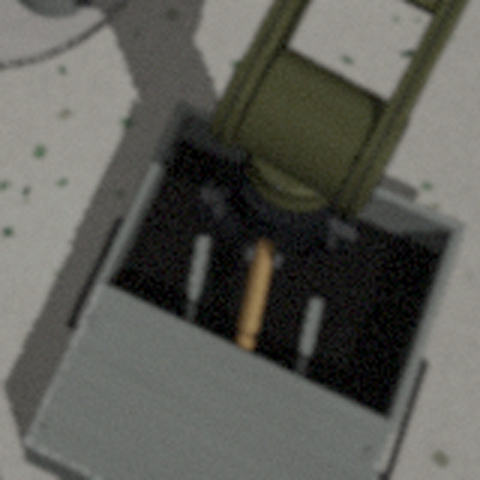

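The spoon is free of the hood (force about zero) and tilted about 13°. I'll draw it out along its own axis.

>>> {"name": "drive_tool", "arguments": {"moves": [[0.0,-0.012,0,-0.0027,0],[0.0,-0.016,0,-0.0037,0],[0.0,-0.016,0,-0.0037,0],[0.0,-0.016,0,-0.0037,0],[0.0,0,0,0,0]]}}

```text
t: 7.85
eef_pos: [531.6, 210.1, 252.2]
tcp_rot: [0.956, 0.294, 0.0, 0.0]
force: [0.6, 0.1, -1.8]
finger_gap: 14.2
```

```bash
python3 - <<'E'
from h import *
im=imaging.read_camera('scene');cv2.imwrite('pics/s6.png',im[:,:,::-1]);zoom('pics/s6.png','pics/s6z.png',260,230,420,420,3)
s=bot.read_state();print(s['eef_pos'],s['force'],s['moment'])
E
```

```text
[532.45998591 210.53869201 252.25274913] [ 0.63367045 -0.38553857 -1.16564505] [-0.05912634  0.08441117 -0.03800804]
```

View pics/s6z.png

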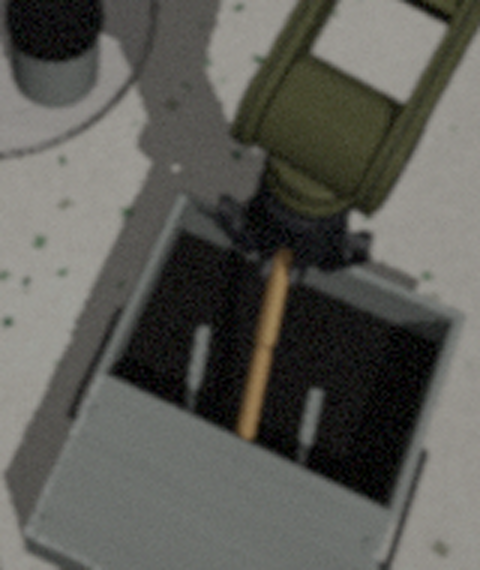

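>>> {"name": "drive_tool", "arguments": {"moves": [[0.0,-0.02,0,-0.0046,0],[0.0,-0.02,0,-0.0046,0],[0.0,-0.02,0,-0.0046,0],[0.0,-0.02,0,-0.0046,0],[0.0,0,0,0,0]]}}

```text
t: 8.32
eef_pos: [465.6, 165.1, 270.4]
tcp_rot: [0.956, 0.294, 0.0, 0.0]
force: [0.1, -0.2, -1.2]
finger_gap: 14.3
```

```bash
python3 - <<'E'
from h import *
im=imaging.read_camera('scene');cv2.imwrite('pics/s7.png',im[:,:,::-1]);zoom('pics/s7.png','pics/s7z.png',260,230,420,420,3)
im=imaging.read_camera('wrist');cv2.imwrite('pics/w7.png',im[:,:,::-1])
s=bot.read_state();print(s['eef_pos'],s['force'],s['moment'])
E
```

```text
[467.18571837 165.95610871 270.58018355] [ 0.41686585 -0.25026104 -0.78424094] [-0.02493247  0.02095855  0.04254259]
```

View pics/s7z.png

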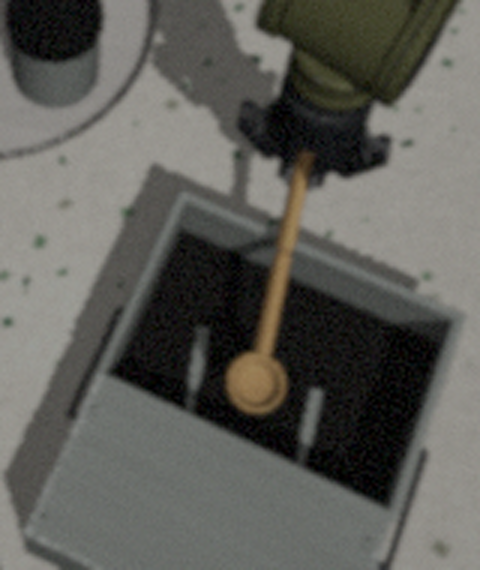

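View pics/w7.png

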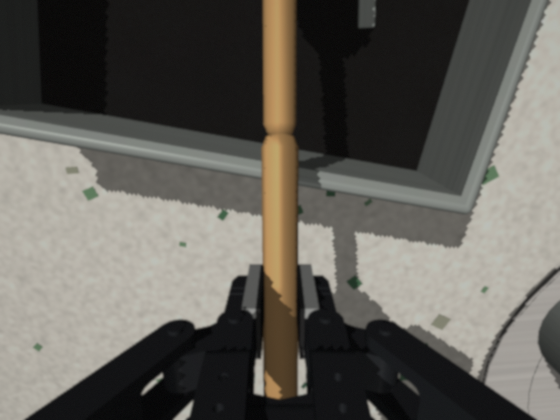

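The spoon is clear of the hood and the box hasn't moved. I'll lift it up, turn it to point along world x, and go to the free counter between the box and the tray. There I'll press the bowl gently to level the spoon in the grip.

>>> {"name": "drive_tool", "arguments": {"moves": [[0.0,0,0,-0.015,0],[0.0,0,0,-0.02,0],[0.0,0,0,-0.02,0],[0.0,0,0,-0.015,0],[0.0,0,0,0,0]]}}

```text
t: 8.83
eef_pos: [468.9, 166.7, 344.2]
tcp_rot: [0.956, 0.295, 0.004, 0.0]
force: [1.3, 0.5, -0.8]
finger_gap: 14.3
```

>>> {"name": "drive_tool", "arguments": {"moves": [[0.0,0,0,0,0.1],[0.0,0,0,0,0.12],[0.0,0,0,0,0.12],[0.0,0,0,0,0.12],[0.0,0,0,0,0.12]]}}

```text
t: 9.25
eef_pos: [467.2, 166.2, 338.6]
tcp_rot: [1.0, 0.006, -0.001, -0.0]
force: [-0.6, -0.2, -1.6]
finger_gap: 14.5
```

>>> {"name": "drive_tool", "arguments": {"moves": [[0.0,0,0,0,0.017],[0.0,0,0,0,0],[0.0,0,0,0,0]]}}

```text
t: 9.5
eef_pos: [466.9, 166.0, 339.3]
tcp_rot: [1.0, 0.002, -0.0, 0.0]
force: [-0.4, -0.8, -0.2]
finger_gap: 14.6
```

```bash
python3 - <<'E'
from h import *
for n in ['scene','top']:
  im=imaging.read_camera(n);cv2.imwrite(f'pics/{n}8.png',im[:,:,::-1])
s=bot.read_state();print(s['eef_pos'],s['tcp_rot'],s['joints'],s['force'])
E
```

```text
[466.79753748 165.92545817 339.59001492] [ 9.99999228e-01  1.22923823e-03 -1.79501722e-04 -1.44183650e-05] [ 2.33097797e-01 -1.74522255e-01  2.05466617e+00  1.16059720e-04
  1.26179151e+00  1.80140033e+00] [ 0.66202674 -0.83287547 -0.3845193 ]
```

View pics/scene8.png

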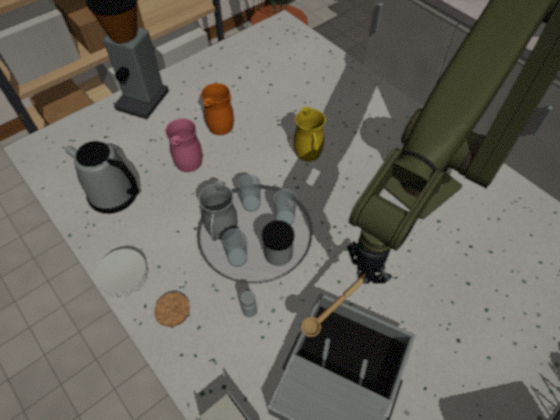

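View pics/top8.png

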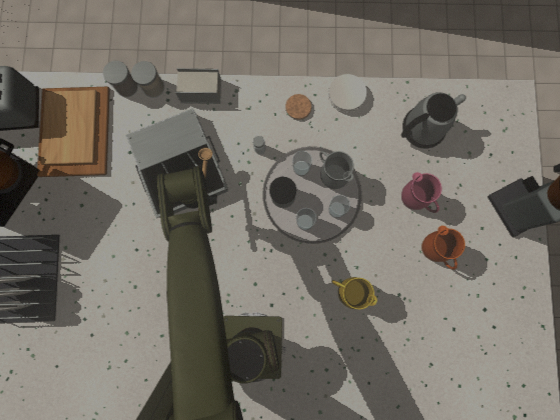

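>>> {"name": "drive_tool", "arguments": {"moves": [[0.0,-0.019,0.032,0,0],[0.0,-0.019,0.033,0,0],[0.0,-0.019,0.033,0,0],[0.0,-0.019,0.033,0,0],[0.0,0,0,0.02,0]]}}

```text
t: 10.02
eef_pos: [390.1, 31.3, 323.7]
tcp_rot: [1.0, -0.001, 0.004, 0.001]
force: [1.0, 0.3, -0.9]
finger_gap: 14.4
```

>>> {"name": "drive_tool", "arguments": {"moves": [[0.0,0,0,0.03,0],[0.0,0,0,0.025,0],[0.0,0,0,0.015,0],[0.0,0,0,0,0],[0.0,0,0,0,0]]}}

```text
t: 10.43
eef_pos: [390.5, 34.7, 249.4]
tcp_rot: [1.0, 0.001, -0.001, -0.0]
force: [-0.5, 0.5, -0.8]
finger_gap: 14.5
```

```bash
python3 - <<'E'
from h import *
for n in ['scene','top']:
  im=imaging.read_camera(n);cv2.imwrite(f'pics/{n}9.png',im[:,:,::-1])
zoom('pics/scene9.png','pics/s9z.png',220,200,400,350,4)
s=bot.read_state();print(s['eef_pos'],s['tcp_rot'],s['joints'],s['force'])
E
```

```text
[391.53211682  34.76625522 251.4093362 ] [9.99998951e-01 6.97776836e-04 1.26780369e-03 6.33209282e-05] [-4.82239495e-02 -3.35546842e-01  2.34142273e+00 -2.75294771e-06
  1.13317800e+00  1.52117799e+00] [ 0.8535086  -0.54764456 -0.92253278]
```

View pics/s9z.png

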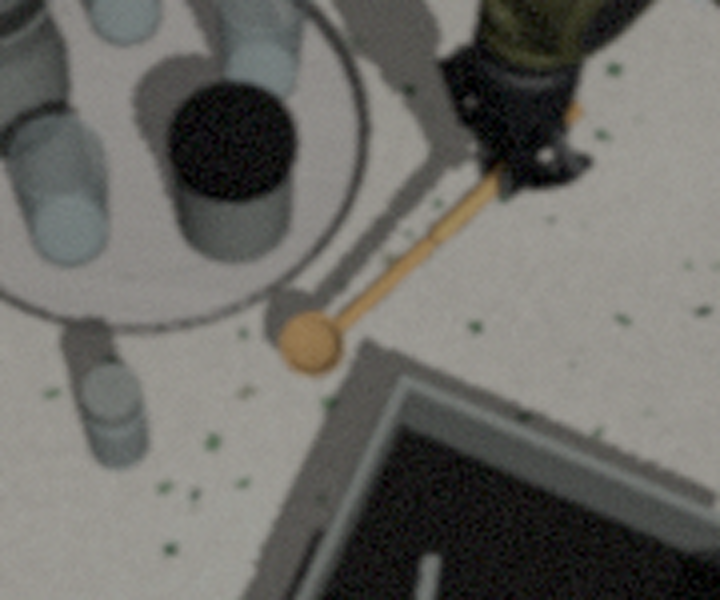

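View pics/top9.png

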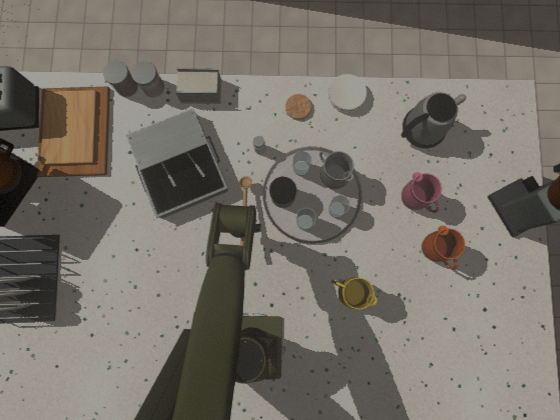

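The bowl hangs over bare counter, clear of the salt jar, tray and box. I'll lower it.

>>> {"name": "drive_tool", "arguments": {"moves": [[0.0,0,0,0.01,0],[0.0,0,0,0.01,0],[0.0,0,0,0.005,0],[0.0,0,0,0,0],[0.0,0,0,0,0]]}}

```text
t: 10.95
eef_pos: [390.5, 34.8, 224.3]
tcp_rot: [1.0, 0.0, -0.001, -0.0]
force: [-0.1, 0.3, -1.8]
finger_gap: 14.4
```

>>> {"name": "drive_tool", "arguments": {"moves": [[0.0,0,0,0.004,0],[0.0,0,0,0.004,0],[0.0,0,0,0.002,0],[0.0,0,0,0,0]]}}

```text
t: 11.28
eef_pos: [391.0, 34.8, 215.0]
tcp_rot: [1.0, 0.0, 0.0, -0.0]
force: [-2.1, 1.0, 2.7]
finger_gap: 14.0
```

>>> {"name": "drive_tool", "arguments": {"moves": [[0.0,0,0,0.004,0],[0.0,0,0,0.004,0],[0.0,0,0,0.002,0],[0.0,0,0,0,0]]}}

```text
t: 11.62
eef_pos: [390.9, 34.7, 204.6]
tcp_rot: [1.0, 0.0, 0.0, -0.0]
force: [-0.6, 0.0, 3.1]
finger_gap: 14.5
```

Contact began at z ≈ 220, and the force is steady at about 3 N while it pivots back.

>>> {"name": "drive_tool", "arguments": {"moves": [[0.0,0,0,0.004,0],[0.0,0,0,0.004,0],[0.0,0,0,0.002,0],[0.0,0,0,0,0]]}}

```text
t: 11.95
eef_pos: [390.6, 34.8, 194.3]
tcp_rot: [1.0, 0.0, -0.0, -0.0]
force: [-0.6, 0.5, 2.1]
finger_gap: 14.1
```

>>> {"name": "drive_tool", "arguments": {"moves": [[0.0,0,0,0.004,0],[0.0,0,0,0.003,0],[0.0,0,0,0.003,0],[0.0,0,0,0,0],[0.0,0,0,0,0]]}}

```text
t: 12.37
eef_pos: [390.6, 34.8, 184.5]
tcp_rot: [1.0, 0.0, -0.001, -0.0]
force: [-1.6, 0.1, 0.9]
finger_gap: 14.4
```

>>> {"name": "drive_tool", "arguments": {"moves": [[0.0,0,0,0.003,0],[0.0,0,0,0.002,0],[0.0,0,0,0,0],[0.0,0,0,0,0]]}}

```text
t: 12.7
eef_pos: [390.8, 34.8, 179.9]
tcp_rot: [1.0, 0.0, -0.0, -0.0]
force: [-1.5, -0.1, 2.4]
finger_gap: 14.1
```

Levelled. I'll raise it, then check the spoon's level and the height of the yellow look-alike before placing.

>>> {"name": "drive_tool", "arguments": {"moves": [[0.0,0,0,-0.02,0],[0.0,0,0,-0.035,0],[0.0,0,0,-0.04,0],[0.0,0,0,-0.04,0],[0.0,0,0,-0.035,0]]}}

```text
t: 13.12
eef_pos: [390.3, 34.7, 351.8]
tcp_rot: [1.0, 0.0, -0.0, 0.0]
force: [0.7, -0.6, -0.9]
finger_gap: 13.9
```

>>> {"name": "drive_tool", "arguments": {"moves": [[0.0,0,0,-0.02,0],[0.0,0,0,-0.01,0],[0.0,0,0,0,0],[0.0,0,0,0,0],[0.0,0,0,0,0]]}}

```text
t: 13.53
eef_pos: [390.2, 34.8, 377.2]
tcp_rot: [1.0, 0.0, -0.002, -0.0]
force: [-0.3, -0.4, -1.1]
finger_gap: 13.8
```

```bash
python3 - <<'E'
from h import *
for n in ['scene','top','wrist']:
  im=imaging.read_camera(n);cv2.imwrite(f'pics/{n}10.png',im[:,:,::-1])
zoom('pics/scene10.png','pics/s10z.png',260,200,420,350,4)
zoom('pics/top10.png','pics/t10z.png',220,130,400,310,3)
s=bot.read_state();print(s['eef_pos'],s['tcp_rot'],s['joints'],s['force'])
print(cast2('top',(357,290),'scene',(311,117)))
E
```

```text
[390.41781311  34.74413022 377.65935676] [ 9.99997811e-01  3.60113949e-04 -2.05817280e-03 -1.09558830e-04] [-4.84246260e-02 -4.79070978e-01  2.21885825e+00  1.83708322e-05
  1.40592752e+00  1.52164842e+00] [-0.09255754 -0.88112461 -1.08962558]
(array([ 195.70899307, -336.40693709,  179.24187132]), np.float64(4.8813676134465))
```

View pics/s10z.png

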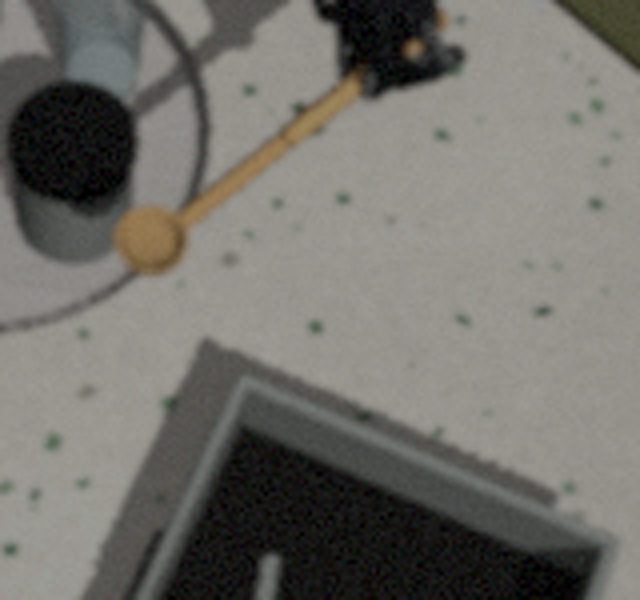

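View pics/t10z.png

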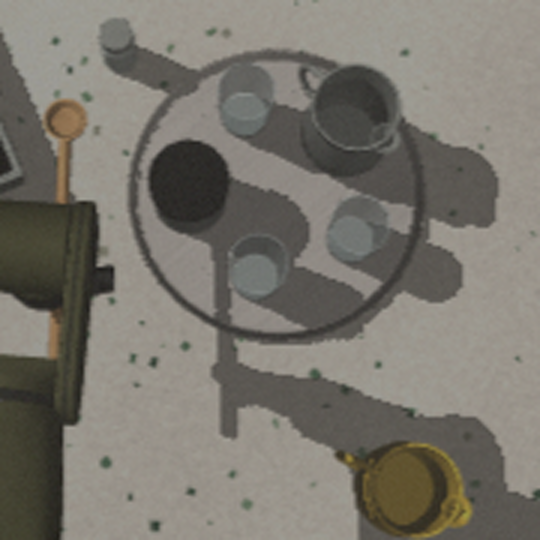

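View pics/wrist10.png

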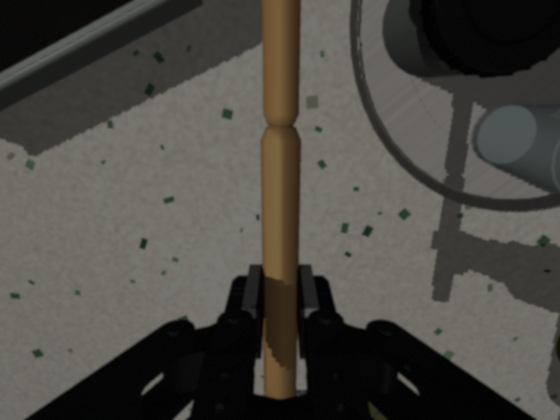

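```bash
python3 - <<'E'
from h import *
res=[]
for n in ['top','scene']:
    im=cv2.imread(f'pics/{n}10.png');h=cv2.cvtColor(im,cv2.COLOR_BGR2HSV);m=cv2.inRange(h,(5,80,60),(22,255,255))
    p=(242,169) if n=='top' else (297,260)
    k=np.zeros_like(m);cv2.circle(k,p,11,255,-1);m&=k;m=cv2.morphologyEx(m,cv2.MORPH_OPEN,np.ones((7,7),np.uint8))
    c=max(cv2.findContours(m,0,2)[0],key=cv2.contourArea);(q,r)=cv2.minEnclosingCircle(c);M=cv2.moments(c);q=(M['m10']/M['m00'],M['m01']/M['m00']);print(n,q,r);res.append(q)
print(cast2('top',res[0],'scene',res[1]))
print(cast('top',res[0],210),cast('scene',res[1],210))
print(proj('top',[[579,35,210]]),proj('scene',[[579,35,210]]))
E
```

```text
top (241.48164464023492, 169.47723935389132) 6.81024694442749
scene (297.43283582089555, 259.26948590381426) 9.339278221130371
(array([572.13394725,  33.64085027, 206.24972519]), np.float64(0.5711193335252238))
[570.99872108  33.46459951 210.        ] [573.69847615  34.86053079 210.        ]
[[241.08954972 167.04382878]] [[295.8599357  260.52352459]]
```

The bowl is at (573,34,206), so the spoon is level to about 1.5°, and it reaches 183 mm beyond the grip. It needs to move +30 mm in x and -315 mm in y. At the current height everything on the way is cleared.

>>> {"name": "drive_tool", "arguments": {"moves": [[0.0,0.003,0.02,0,0],[0.0,0.003,0.035,0,0],[0.0,0.003,0.035,0,0],[0.0,0.003,0.035,0,0],[0.0,0.003,0.035,0,0]]}}

```text
t: 14.1
eef_pos: [405.5, -126.7, 378.8]
tcp_rot: [1.0, 0.001, -0.001, -0.0]
force: [0.4, -0.3, -0.6]
finger_gap: 14.4
```

>>> {"name": "drive_tool", "arguments": {"moves": [[0.0,0.003,0.035,0,0],[0.0,0.003,0.035,0,0],[0.0,0.003,0.035,0,0],[0.0,0.003,0.03,0,0],[0.0,0.003,0.02,0,0]]}}

```text
t: 14.52
eef_pos: [420.7, -282.8, 378.5]
tcp_rot: [1.0, -0.001, -0.001, -0.0]
force: [-0.1, -0.2, -1.6]
finger_gap: 14.1
```

>>> {"name": "drive_tool", "arguments": {"moves": [[0.0,0,0,0,0],[0.0,0,0,0,0],[0.0,0,0,0,0]]}}

```text
t: 14.77
eef_pos: [420.9, -279.8, 378.8]
tcp_rot: [1.0, 0.0, -0.001, -0.001]
force: [0.0, 0.0, -0.6]
finger_gap: 14.2
```

```bash
python3 - <<'E'
from h import *
for n in ['scene','top','wrist']:
  im=imaging.read_camera(n);cv2.imwrite(f'pics/{n}11.png',im[:,:,::-1])
zoom('pics/scene11.png','pics/s11z.png',180,140,340,290,4)
zoom('pics/top11.png','pics/t11z.png',220,120,400,280,4)
s=bot.read_state();print(s['eef_pos'],s['tcp_rot'],s['joints'],s['force'])
E
```

```text
[ 421.03089579 -279.20960797  379.59244553] [ 9.99999386e-01  1.07086718e-03 -1.77877819e-04 -2.24331866e-04] [-6.91889979e-01 -1.85148554e-01  1.99467321e+00  1.21345282e-04
  1.33262831e+00  8.76735952e-01] [-0.26530491 -0.37950791 -0.87239398]
```

View pics/s11z.png

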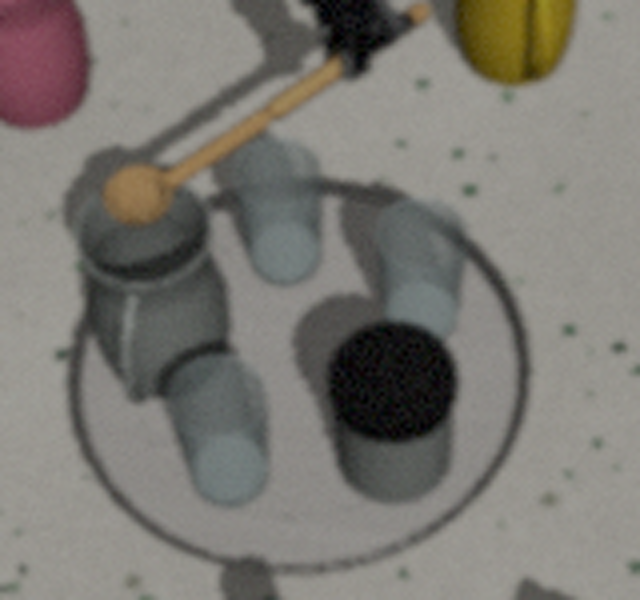

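View pics/t11z.png

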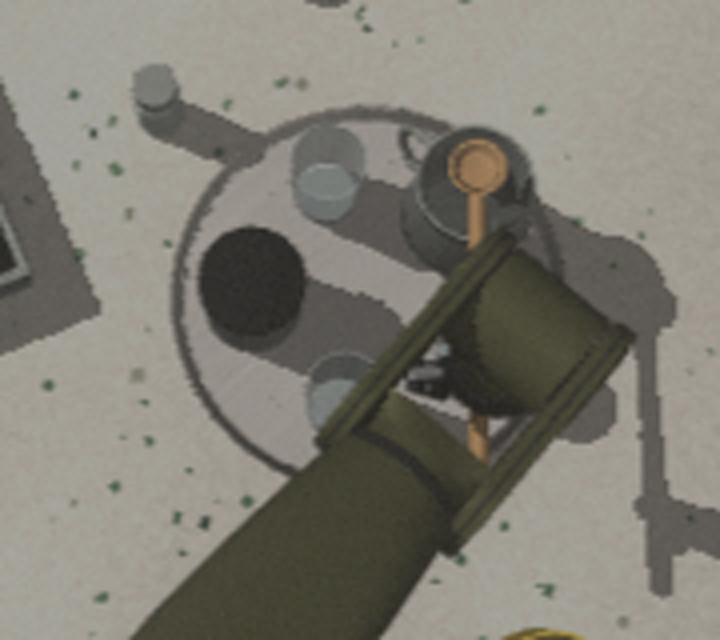

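View pics/wrist11.png

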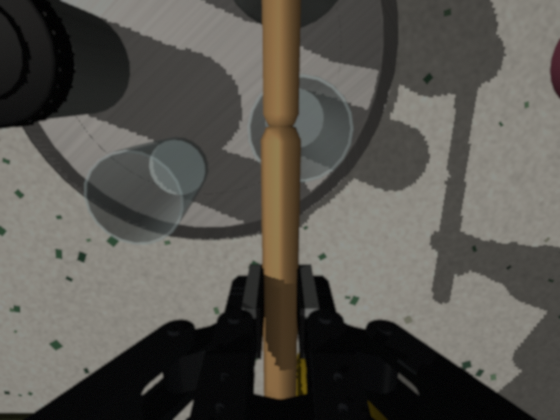

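```bash
python3 - <<'E'
from h import *
res=[]
for n in ['top','scene']:
    im=cv2.imread(f'pics/{n}11.png');h=cv2.cvtColor(im,cv2.COLOR_BGR2HSV);m=cv2.inRange(h,(5,80,60),(22,255,255))
    p=(339,161) if n=='top' else (214,188)
    k=np.zeros_like(m);cv2.circle(k,p,12,255,-1);m&=k;m=cv2.morphologyEx(m,cv2.MORPH_OPEN,np.ones((7,7),np.uint8))
    c=max(cv2.findContours(m,0,2)[0],key=cv2.contourArea);M=cv2.moments(c);q=(M['m10']/M['m00'],M['m01']/M['m00']);res.append(q)
print(res,cast2('top',res[0],'scene',res[1]))
# compare before/after elsewhere (moved?)
for n in ['top','scene']:
    a=cv2.cvtColor(cv2.imread(f'pics/{n}0.png'),6).astype(int);b=cv2.cvtColor(cv2.imread(f'pics/{n}11.png'),6).astype(int)
    cv2.imwrite(f'pics/d{n}.png',np.clip(abs(a-b)*3,0,255).astype(np.uint8))
# jug rim projected circle overlay
t=np.linspace(0,2*np.pi,60);
for n in ['top','scene']:
    im=cv2.imread(f'pics/{n}0.png');im=cv2.resize(im,None,fx=4,fy=4,interpolation=cv2.INTER_CUBIC)
    P=proj(n,np.c_[603+46.5*np.cos(t),-282+46.5*np.sin(t),164+0*t])
    for q in P: cv2.circle(im,tuple(np.int32(q*4+1.5)),1,(0,0,255),-1)
    c=proj(n,[[603,-282,164]])[0]*4;x,y=np.int32(c);cv2.imwrite(f'pics/ov_{n}.png',im[y-150:y+150,x-150:x+150])
a=np.hstack([cv2.imread('pics/ov_top.png'),cv2.imread('pics/ov_scene.png')]);cv2.imwrite('pics/ov.png',a)
E
```

```text
[(339.0, 161.5), (214.49242424242422, 188.21685606060603)] (array([ 603.37248175, -279.09603407,  208.94772928]), np.float64(0.11544981138705665))
```

View pics/ov.png

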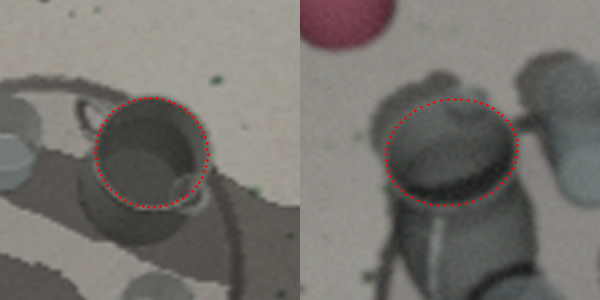

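View pics/dtop.png

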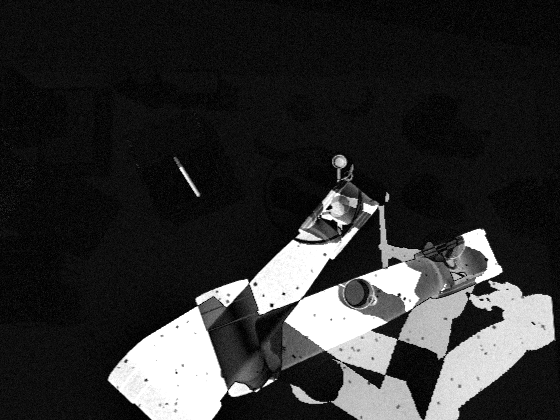

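View pics/dscene.png

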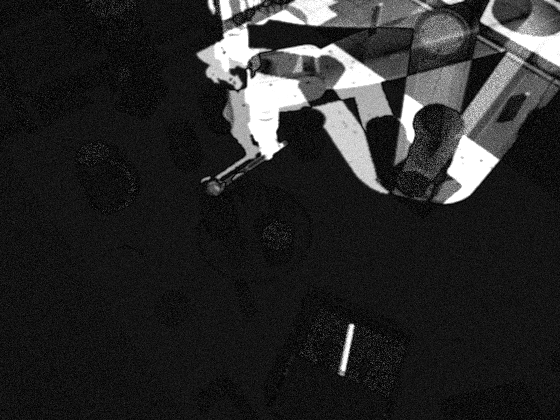

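The bowl is at (603,-279,209) and the mouth centre is at (603,-282,164). The before/after difference images show only the arm and the spoon changed. I'll make one small trim, let it settle, then hand in.

>>> {"name": "drive_tool", "arguments": {"moves": [[0.0,0,0.002,0.004,0],[0.0,0,0,0.003,0],[0.0,0,0,0,0],[0.0,0,0,0,0],[0.0,0,0,0,0]]}}

```text
t: 15.33
eef_pos: [421.0, -282.1, 372.9]
tcp_rot: [1.0, 0.001, -0.0, -0.0]
force: [0.5, 0.7, -0.6]
finger_gap: 14.1
```

```bash
python3 - <<'E'
from h import *
res=[]
for n in ['top','scene']:
    im=imaging.read_camera(n);h=cv2.cvtColor(im,cv2.COLOR_RGB2HSV);m=cv2.inRange(h,(5,80,60),(22,255,255))
    p=(339,161) if n=='top' else (214,189)
    k=np.zeros_like(m);cv2.circle(k,p,12,255,-1);m&=k;m=cv2.morphologyEx(m,cv2.MORPH_OPEN,np.ones((7,7),np.uint8))
    c=max(cv2.findContours(m,0,2)[0],key=cv2.contourArea);M=cv2.moments(c);res.append((M['m10']/M['m00'],M['m01']/M['m00']))
print(cast2('top',res[0],'scene',res[1]))
s=bot.read_state();print(s['t'],s['eef_pos'],s['force'],s['finger_gap'],np.abs(s['dq']).max())
print(bot.hand_in())
E
```

```text
(array([ 603.83711048, -282.63426136,  202.01412312]), np.float64(0.21622845403794747))
15.4333 [ 421.06364246 -282.22833285  373.08119563] [-0.55418385 -0.37912992 -1.24079257] 14.745185804123702 0.00255923868706191
the job is handed in; nothing more can be done
None
```

I handed the job in at 15.4 s with the mixing spoon held level over the jug's mouth; the hand-in reports no verdict.

**What I did:**
- I gripped the spoon by its handle and lifted it against the hood edge with about 6 N. This pivoted it in the pads to about 13°, raising the handle end over the rim.
- I lowered it slightly off the hood, drew it out along its own axis, and lifted it clear of the box.
- The drive only shifts the tool and turns it about its own axis, so it could not re-level the spoon. I pressed the bowl on bare counter with about 3 N, which pivoted it back to within about 2° of level.
- I carried it over the tray to the jug.

**Last checks:**
- **Bowl:** its centre measured (604, -283, 202) against the jug mouth centre at about (603, -282, 164). That puts its underside about 30 mm above the rim.
- **Hold:** the arm was still, the grip firm, and the wrist force about the spoon's own weight, so it touches nothing else.
- **Everything else:** difference images, taken just before a final trim of a few millimetres, showed only the arm and spoon changed. The box, teaspoons, tray and salt jar had not moved. Parts of the tray behind the arm were hidden in the top view.

The two cameras disagreed by up to 4 mm on the jug mouth. No check failed.

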